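Clamp a bore block in the turnbuckle press

ROBOT

A 7-joint arm with a two-finger parallel gripper is mounted at the origin on a cart in front of the work surface, level with it; the furniture and walls round the work are solid. World frame = base frame: x ahead of the robot, y to its left, z up, the work surface at z = 0. Lengths are in m, angles in rad, forces in N, time in s.
With the tool pointing down it reaches from about 0.35 to 0.9 m from the base axis. Payload 8.1 kg.
Tool frame: the origin (TCP) lies at the very end of the fingers, on their centre line; the grasp point (between the pads) lies 19 mm behind it (arm.tcp_to_grasp is the z of the grasp point in the tool frame, in m); z points along the fingers, y is the line along which they close (so a half turn about z gives the same grasp; the last joint's range is limited). The gripper opens to 92 mm and grips with 3 to 60 N. Pads are 19 mm wide; open, the fingers measure 130 mm over their backs; the gripper's body (75 mm by 190 mm) begins 47 mm behind the grasp point.
Start: joints at [1.231, 0.434, 0.025, 1.573, -0.012, 1.134, -0.075], TCP at [0.147, -0.608, 0.227] pointing down, gripper open.
Joint ranges: [-2.62, 2.62], [-0.44, 2.09], [-1.27, 1.32], [0.08, 2.57], [-1.32, 4.46], [0.12, 2], [-2.74, 2.74]. Speed limits (rad/s): [2.22, 2.22, 3.01, 3.01, 3.14, 3.14, 3.14].

INTERFACE

Orientations are given as a rotation vector (axis times angle).
In Python, from cell import readout, vision, sign_off, arm gives the robot as it stands. The module is installed in compiled form; this text tells all that it offers.
- The arm moves only by the shell command python3 -m creep 'ROWS' [FORCE]. ROWS is JSON, a list of rows, each a list of 5 numbers: the shift along the tool's x, y, z in units of 4 cm (1.0 is 4 cm), then the turn about the tool's z in units of 4 degrees (1.0 is 4 degrees), then the opening, from 0 (shut) to 1 (fully open). A call has 1 to 12 rows; each row shifts and turns the commanded pose from where the row before left it, along the tool's axes as they then stand; what a row does not reach is not made up. A row lasts 1/8 s, in which the tool goes at most 62.5 mm and 10.7 degrees, less where a joint would pass 70% of its speed; a pose out of reach is approached as far as the arm can. A call with a number of a shift or a turn outside -1 to 1 is refused whole. A call with a gripper value outside its range is refused whole. The fingers move at their own pace and stop on an object; FORCE is the grip in N (left out, the last holds). Time passes only in rows, so rows that do not move let the fingers close. It gives the time, the measured TCP pose, the force, the opening and the grip force at its end, in the units of the state.
- readout.observe(): the state, without advancing time (a new reading comes with each control period).
- vision.get_image(name): name is "scene" or "top" or "wrist"; returns a dict with "pixels" (480x640x3 uint8, blue, green, red), "z_map" (480x640 float32, m along the optical axis (not along the pixel's ray), 0 where there is no reading), "camera_matrix" (3x3 intrinsics, pixels), "k1" (the pictures are not rectified: a ray, as slopes to the right and down, at radius r is drawn at 1 + k1 r^2 times it, then the intrinsics apply), "position" and "rotation" of the camera in the world. Camera axes: x right, y up, looking along -z (the intrinsics and any distortion apply to the point x, -y, -z); pixel columns grow to the right and rows downward; lengths in m; the calibration is good to about 2 mm. A picture is of the moment at which its call begins.
- sign_off(): hands the job in; it is judged then, once.
The state is a dict: "clock": time; "joints": joint angles; "dq": joint speeds; "joint_efforts": joint torques, N m; "position": TCP position; "ee_rot": TCP orientation; "force": force on the tool from outside, world axes, zero at the start; "ft_torque": the same for the moment, N m; "width": opening from 0.0 (shut) to 1.0 (fully open); "gripper_force": force on a finger pad.
Only numpy, scipy, OpenCV 4.12 (cv2) and the standard library are available. Lean on these libraries where they do the work, as an engineer would, in place of code of your own. Each camera call takes 0.05 s, during which the arm holds its last target. There are 200 camera calls.

TASK

Put the cream bore block on the bed of the small bench press, lengthwise between its two open jaws, and let go of it. Then turn the turnbuckle by its bars, tops away from you, pushing gently, so that both jaws draw in together and grip the block firmly: the sprung pad should have clearly begun to give but must not be driven most of the way in. Leave the block clamped flat on the bed and keep the other things on the bench where they are.

Things in the scene. Friction and masses are not known exactly. Their poses are not given: they have to be found in the camera images.
- press: Fixed bench press; place and yaw vary. Origin on the bench top (z = 0) under the middle of the turnbuckle; x runs from the turnbuckle to the bed (away from the robot), y to the left along the turnbuckle axis, z up. Aluminium base 255 x 200 x 12 mm, x = -55 to 200 mm. Two 10 mm guide rods along y at x = 86 and 184 mm, tops at z = 24 mm, their end blocks' tops at z = 29 mm.
- bed (a point): Centre of the top of the press's dark steel bed, at press x = 135, y = 0, z = 24 mm; axes like the press's. The bed is 44 mm (x) by 56 mm (y). The block goes here with its 66 mm length along y, between the jaw pads, its ends 5 mm over the bed's. At the start the left pad is 36 to 47, the right 40 to 41 mm from the middle.
- turnbuckle_mid (a point): Middle of the turnbuckle, on its axis, 70 mm above the bench. Turns with it; y = its axis (same as the press's y). Four polished, slippery bars (8 mm thick, 12 mm balls at the ends, outermost point 60 mm from the axis) stand out along this frame's +x, +z, -x and -z, all in its plane y = 0. Hub 28 mm in diameter, 20 mm long, flanked by the body, 26 mm in diameter; body 80 mm long.
- turnbuckle (a joint): Turn of the turnbuckle about the press's +y (rad), 0 to 0.4 at the start, +z bar upright at 0; grows as the bars' tops go away from the robot. Each radian draws both jaws in by 2.5 mm. Friction 0.2 N m: stays where left, so effort is felt only while it turns. With both pads on the block the torque jumps to 0.26, then grows 0.35 N m a rad: stop at 0.34 to 0.42; 0.5 is too tight.
- jaw_left: The jaw on the +y side: grey steel, a post 30 mm wide, 82 mm high at the turnbuckle, and an arm 48 mm high along press x to beside the bed; slides along y. Origin on the turnbuckle axis at the post's inner face, 59 mm from the middle when open (turn 0). Its plain pad (face 40 x 24 mm, z = 26 to 50 mm) is on a locked set screw: the face stands 12 to 22 mm inside the post's, how far is not known.
- jaw_right: The jaw on the -y side, mirror image of the other. Its pad is sprung: the face stands 18 mm inside the post's inner face when free, begins to give at 12 N, then 14 N per mm, and is solid after 5 mm. 20 to 55 N is a firm grip, over 62 N too much. Let go, the thread holds up to 40 N and eases back to that. 2 to 4.4 rad of turning bring the pads to the block.
- bore_block: Cream rectangular block, 40 x 66 x 28 mm (x, y, z), with two bores; about 0.1 kg, loose on the right-hand side bench, whose top is at z = 5 mm. Origin at the centre of its underside, y along its length.
- former_1: Bystander: cream half-round former, 34 x 72 x 37 mm, loose, 10 to 22 cm nearer or farther than the block on the same side bench. Leave it alone.
- marker: Bystander: white and green marker pen, 124 mm long, loose on the bench.
- ptfe_roll: Bystander: white roll of tape, 68 mm in diameter, 19 mm high, loose on the bench.

How it is judged:
On the way, in this order (a step that is already met when the one before it is completed fails the run):
1. the block lies on the bed between the open jaws, let go (x of bore_block in the frame of bed between -0.009 and 0.009 m and z of bore_block in the frame of bed between -0.003 and 0.003 m and angle between bore_block's own z axis and vertical below 0.06 rad and contact force between the fingers and bore_block below 0.2 N and angle between the y axis of bore_block and the y axis of bed, either way round below 0.15 rad and y of bore_block in the frame of bed between -0.012 and 0.012 m and contact force between jaw_right and bore_block below 10 N), for 0.2 s.
2. both jaws grip the block (contact force between each of jaw_left, jaw_right and bore_block above 20 N), for 0.2 s.
At the end, for the whole second after the job is handed in: The block lies flat on the bed (underside within 3 mm of it, within 9 mm of its middle line along x, lengthwise within 3 degrees), each jaw presses on it with 20 to 55 N, and it is at rest and let go (all of step 2 and x of bore_block in the frame of bed between -0.009 and 0.009 m and z of bore_block in the frame of bed between -0.003 and 0.003 m and angle between bore_block's own z axis and vertical below 0.06 rad and angle between the y axis of bore_block and the y axis of bed, either way round below 0.05 rad and contact force between each of jaw_left, jaw_right and bore_block below 55 N and contact force between the fingers and bore_block below 0.2 N and linear speed of bore_block below 0.01 m/s); the robot touches nothing.
It fails at once if the grip is over-tightened (a jaw presses the block with over 62 N) (contact force between any of jaw_left, jaw_right and bore_block above 62 N).
It fails at once if the robot presses on the press, its jaws or the turnbuckle with over 25 N (contact force between any of the arm, the fingers and press above 25 N).
It fails at once if a bystander is moved by over 20 mm (distance of any of former_1, marker, ptfe_roll from where it was at the start of the episode above 0.02 m).
It also fails if it takes over 72 s, if anything falls off the work surface, if the arm or the gripper's body presses on something with over 40 N, if the wrist force passes 120 N, or if a joint passes its speed limit or range.

## Working session

There is one attempt and no reset: what is moved stays moved. The work goes in short steps, Python scripts to look and compute and a shell command to move; the robot and the scene stay as the last step left them, time stands still between calls to the robot, and variables do not carry over. Pictures are saved under pics/ and viewed, at most 10 in all, crops included, and the job is handed in when it is done.

```bash
mkdir -p pics; cat > h.py <<'E'
import numpy as np, cv2
from scipy.spatial.transform import Rotation as R
from cell import readout, vision
def cloud(im):
    K=im["camera_matrix"];h,w=im["z_map"].shape
    u,v=np.meshgrid(np.arange(w),np.arange(h))
    d=np.array([im["k1"],0,0,0,0.])
    p=cv2.undistortPoints(np.stack([u,v],-1).reshape(-1,1,2).astype(float),np.array(K,float),d,).reshape(h,w,2)
    z=im["z_map"]
    c=np.stack([p[...,0]*z,-p[...,1]*z,-z],-1)
    Rm=np.array(im["rotation"]); Rm=Rm if Rm.shape==(3,3) else R.from_rotvec(Rm).as_matrix()
    return c@Rm.T+np.array(im["position"])
E
python3 - <<'E'
from h import *
s=readout.observe()
for k in s: print(k,np.round(s[k],3))
for n in ["scene","top"]:
    im=vision.get_image(n); cv2.imwrite(f"pics/{n}0.png",im["pixels"]); np.save(f"{n}0.npy",cloud(im)); print(n,im["position"],im["k1"])
E
```

```text
clock 0.0
joints [ 1.231  0.435  0.025  1.574 -0.012  1.134 -0.075]
dq [ 0.002  0.     0.001 -0.     0.001  0.003  0.   ]
joint_efforts [ 1.0000e-03 -6.6785e+01  9.8500e-01 -3.1446e+01 -6.1000e-02  4.3000e-02
  0.0000e+00]
position [ 0.146 -0.607  0.226]
ee_rot [-3.118e+00 -3.710e-01  1.000e-03]
force [-0.201 -0.399  1.353]
ft_torque [ 0.    -0.023  0.013]
gripper_force 0.0
width 1.001
scene [-0.00143405  0.68645985  0.45929258] -0.0382601993262501
top [0.41424547 0.05538641 1.06541976] -0.09535411835878008
```

View pics/top0.png

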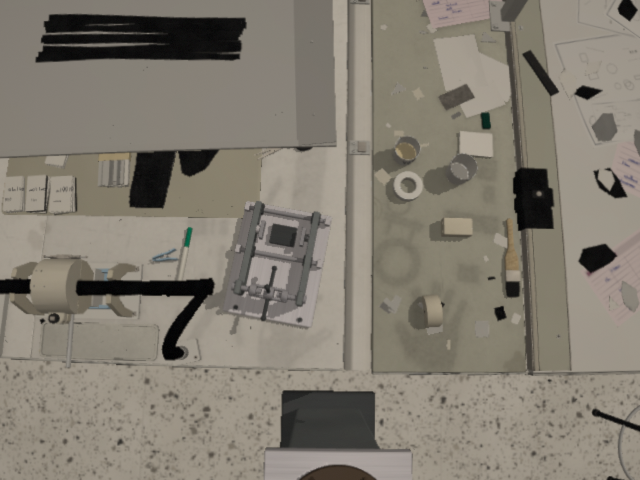

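View pics/scene0.png

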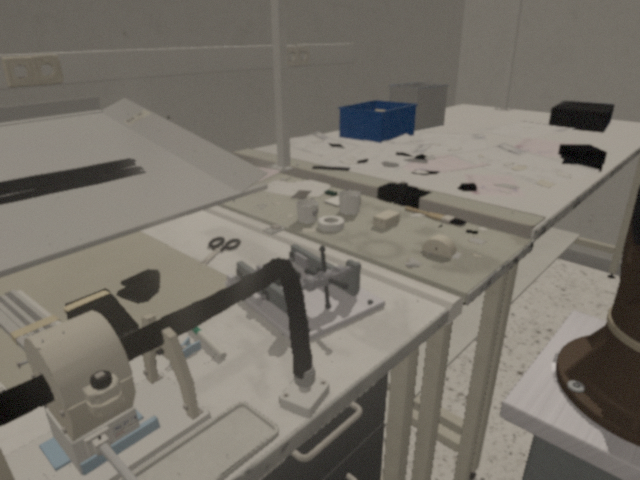

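Top view: press at about (278,265), block at (458,227), former at (432,310), roll at (408,185), marker at (187,250). A black lamp-like arm ends near (210,288), left of the press. I'll measure these next.

```bash
python3 - <<'E'
from h import *
P=np.load("top0.npy");im=cv2.imread("pics/top0.png")
for n,(u,v) in dict(block=(458,227),former=(432,310),roll=(397,185),cup=(405,150),cup2=(462,165),lamp=(205,288),lamp2=(100,288),lamp3=(180,340),panel=(200,140),bed=(283,236),base1=(300,320)).items(): print(n,np.round(P[v,u],3))
# block top points
def rect(m):
    p=P[m][:,:2]; r=cv2.minAreaRect((p*1000).astype(np.float32)); return np.round(r[0],1),np.round(r[1],1),round(r[2],1),len(p)
m=np.zeros(P.shape[:2],bool); m[210:245,435:480]=1
print("z",np.percentile(P[m][:,2],[5,50,95,99]))
print(rect(m&(abs(P[...,2]-.033)<.006)))
m[:]=0;m[190:345,215:345]=1
for lo,hi in [(.006,.018),(.019,.027),(.04,.056),(.075,.095),(.095,.14)]:
    print(lo,hi,rect(m&(P[...,2]>lo)&(P[...,2]<hi)))
c=im[190:340,215:345]; cv2.imwrite("pics/press.png",cv2.resize(c,None,fx=4.5,fy=4,interpolation=2)[:600])
np.set_printoptions(linewidth=250)
print((P[200:330:4,225:335:4,2]*1000).round().astype(int))
E
```

```text
block [ 0.643 -0.261  0.036]
former [ 0.456 -0.196  0.041]
roll [ 0.74  -0.124  0.026]
cup [ 0.828 -0.145  0.022]
cup2 [ 0.802 -0.285  0.005]
lamp [0.484 0.27  0.151]
lamp2 [0.479 0.483 0.135]
lamp3 [ 0.379  0.354 -0.002]
panel [0.785 0.301 0.153]
bed [0.614 0.133 0.026]
base1 [0.43  0.089 0.015]
z [0.00279653 0.00693479 0.03534697 0.03730109]
(array([ 644.8, -260. ]), array([40.1, 67. ]), 1.6, 510)
0.006 0.018 (array([559.3, 147.9]), array([345.7, 268.7]), 7.5, 6373)
0.019 0.027 (array([556.6, 143.2]), array([195.6, 239.7]), 80.6, 998)
0.04 0.056 (array([573.2, 140.5]), array([146.3, 212. ]), 80.7, 1312)
0.075 0.095 (array([462.7, 158.7]), array([157.9,  72.3]), 81.0, 672)
0.095 0.14 (array([495.2, 201.3]), array([105.5,  13.5]), 84.2, 40)
[[   3    2    4    2    6    2    1    0   -1    2    0    2   -2    2   -1   -1    0   -1   -2   -1    1    0    0    2   -1    3    1    1]
 [   5    1    4    7    3   29   28   11   51   46    8    1   -2   -3   -1    2    0    2    0    0   -1    1   -4    0   -1   -2   -1   -2]
 [  -2    4    2    2    4   31   30   24   50   37   23   10  
[... 3670 characters left out ...]
8   11    8   11   11   11   12   11   79   11    8   11   10   10   10   10   10   12   14   13   13    1    0   -2    0   -1]
 [   1    0   -3    2    2    0   -1    9   12 1065   75   15   10   11   13   12   10    8   10   12   17   14    9   -2   -1    1    1    1]
 [   0   -2   -1    1    4    3   -2    2    1   -3    1   10   15   13   10   13    7   10    9   17   13   12   -2   -1   -1    4    3    3]
 [   1    1    1    2    2    3    3   -2    3   -2    0    1   -2   -2    2   -4    0   10   11   13   12   14   -3    3   -1   -3    1    3]
 [  -3    0   -3   -1   -2    0    4    1    1   -3   -4   -1    2    1    0    2   -3    3    0    1   -2    0   -1    2   -3    0    1    0]]
```

View pics/press.png

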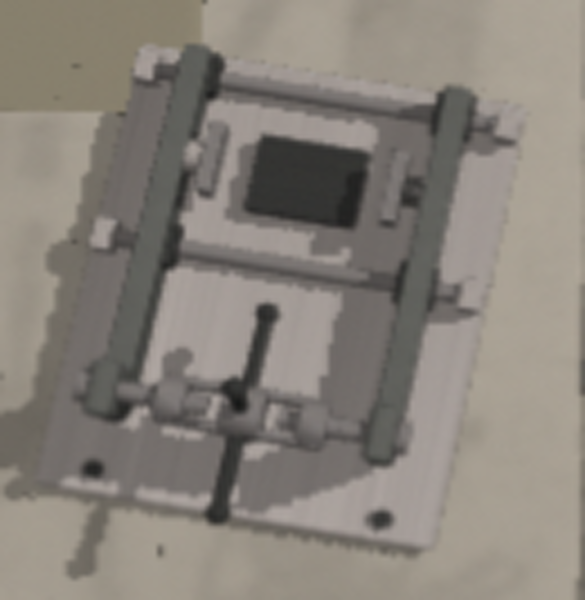

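Crop: the bed is at crop (308,180) and the pads at (212,158) and (395,187). The turnbuckle runs from (105,385) to (385,440), with the upright bar ball at (235,388). Next I'll fit the press pose.

```bash
python3 - <<'E'
from h import *
P=np.load("top0.npy");im=cv2.imread("pics/top0.png")
m=np.zeros(P.shape[:2],np.uint8); m[190:345,215:345]=1
z=P[...,2]
# base
b=(m>0)&(z>.0065)&(z<.135)
n,l,st,_=cv2.connectedComponentsWithStats(b.astype(np.uint8)); k=1+np.argmax(st[1:,4]); b=l==k
bb=b&(z<.018)
r=cv2.minAreaRect((P[bb][:,:2]*1000).astype(np.float32)); print("base",r)
a=np.deg2rad(-9.3)
# yaw from rods/arms via line fit of right arm (z 40-54), two clusters
arm=b&(z>.04)&(z<.056)
for side in (0,1):
    p=P[arm]; q=p[:,1]-(0.1405+ -np.tan(np.deg2rad(9.3))*(p[:,0]-.573)); s=p[(q>0.06) if side==0 else (q<-0.06)]
    c=np.polyfit(s[:,0],s[:,1],1); print("arm",np.rad2deg(np.arctan(c[0])),len(s))
g=im.max(2); d=(m>0)&(g<60)&(abs(z-.024)<.008); d[:220]=0; d[256:]=0
r=cv2.minAreaRect((P[d][:,:2]*1000).astype(np.float32)); print("bed",r,d.sum(),P[d].mean(0))
ball=(m>0)&(z>.11)&(z<.14); print("ball",P[ball].round(3)[:,:].mean(0),ball.sum()); 
for lo,hi in [(.118,.14)]:
    q=P[(m>0)&(z>lo)&(z<hi)]; print(q.round(3))
pan=P[60:150,180:345:40]; print("panel edge",P[140,180:345:40].round(3))
print("cups", P[140:185,390:480][...,2].max())
E
```

```text
base ((555.7943115234375, 143.51046752929688), (201.5858612060547, 256.08721923828125), 80.63377380371094)
arm -9.039670310430498 507
arm -9.111677107826896 526
bed ((616.8602294921875, 129.1797332763672), (56.02565002441406, 156.25877380371094), 15.525547981262207) 457 [0.61531753 0.13397275 0.02439246]
ball [0.49102941 0.1565     0.12597059] 34
[[0.494 0.254 0.134]
 [0.497 0.155 0.126]
 [0.497 0.153 0.126]
 [0.495 0.157 0.127]
 [0.495 0.155 0.127]
 [0.495 0.153 0.129]
 [0.495 0.151 0.127]
 [0.495 0.149 0.128]
 [0.493 0.159 0.127]
 [0.493 0.157 0.128]
 [0.493 0.155 0.129]
 [0.493 0.153 0.129]
 [0.493 0.151 0.129]
 [0.493 0.149 0.126]
 [0.491 0.159 0.123]
 [0.491 0.156 0.13 ]
 [0.491 0.154 0.132]
 [0.491 0.153 0.126]
 [0.491 0.151 0.129]
 [0.491 0.149 0.126]
 [0.489 0.159 0.127]
 [0.489 0.156 0.129]
 [0.489 0.155 0.127]
 [0.489 0.153 0.127]
 [0.489 0.151 0.127]
 [0.489 0.149 0.126]
 [0.487 0.157 0.127]
 [0.487 0.154 0.128]
 [0.487 0.152 0.13 ]
 [0.487 0.15  0.129]]
panel edge [[0.783 0.341 0.157]
 [0.785 0.26  0.155]
 [0.789 0.178 0.152]
 [0.789 0.096 0.157]
 [0.856 0.008 0.001]]
cups 1.0654197556409568
```

```bash
cat >> h.py <<'E'
O=np.array([.4842,.1551,0]);PR=R.from_euler('z',-9.2,degrees=True).as_matrix()
def press(p): return (p-O)@PR
def st():
    s=readout.observe(); p=np.array(s["position"]); M=R.from_rotvec(s["ee_rot"]).as_matrix()
    print("t",round(s["clock"],2),"tcp",p.round(4),"press",(press(p)*1000).round(1),"xyaw",np.rad2deg(np.arctan2(M[1,0],M[0,0])).round(2),"tilt",M[2].round(3),"F",np.round(s["force"],2),"w",round(s["width"],3),"gf",round(s["gripper_force"],1),"q",np.round(s["joints"],2)); return p,M
def to(p,M,t,yaw=None):
    print("units dx,dy,dz", ((np.array(t)-p)@M/.04).round(2), "turn units", None if yaw is None else round(-((yaw-np.rad2deg(np.arctan2(M[1,0],M[0,0])))+180)%360/4-45,2))
E
python3 - <<'E'
from h import *
P=press(np.load("top0.npy"))*1000
for lo,hi in [(20,50),(-55,-20)]:
    q=P[(P[...,2]>38)&(P[...,2]<56)&(P[...,0]>120)&(P[...,0]<152)&(P[...,1]>lo)&(P[...,1]<hi)]
    print(len(q),np.percentile(q[:,1],[2,10,50,90,98]).round(1),np.sort(q[:,1]).round(1)[[0,-1]])
p,M=st(); to(p,M,[.645,-.26,.15])
E
```

```text
60 [42.1 42.4 45.2 48.9 49.6] [42.  49.7]
76 [-54.7 -52.8 -47.2 -42.6 -41.7] [-54.8 -41.5]
t 0.1 tcp [ 0.1465 -0.6071  0.2261] press [-211.5 -806.4  226.1] xyaw 13.56 tilt [-0.    -0.001 -1.   ] F [0.15 0.47 1.04] w 0.995 gf 0.0 q [ 1.23  0.44  0.02  1.57 -0.01  1.13 -0.08]
units dx,dy,dz [14.15 -5.51  1.91] turn units None
```

```bash
python3 -m creep '[[1,-0.4,0,0,0.7],[1,-0.4,0,0,0.7],[1,-0.4,0,0,0.7],[1,-0.4,0,0,0.7],[1,-0.4,0,0,0.7],[1,-0.4,0,0,0.7],[1,-0.4,0,0,0.7],[1,-0.4,0,0,0.7]]' 20; python3 - <<'E'
from h import *
p,M=st(); to(p,M,[.645,-.26,.15],91.6);to(p,M,[.645,-.26,.15],-88.4)
E
```

```text
clock: 1.1
position: [0.4285, -0.4071, 0.2264]
ee_rot: [-3.119, -0.371, 0.001]
force: [0.3, -0.4, -0.1]
width: 0.702
gripper_force: 0.0
t 1.1 tcp [ 0.4285 -0.4071  0.2264] press [  34.9 -563.8  226.4] xyaw 13.56 tilt [-0. -0. -1.] F [ 0.25 -0.37 -0.12] w 0.702 gf 0.0 q [ 0.73  0.38 -0.08  1.65  0.03  1.11 -0.7 ]
units dx,dy,dz [ 6.12 -2.3   1.91] turn units -19.51
units dx,dy,dz [ 6.12 -2.3   1.91] turn units 25.49
```

```bash
python3 -m creep '[[1,-0.38,0,0,0.7],[1,-0.38,0,0,0.7],[1,-0.38,0,0,0.7],[1,-0.38,0,0,0.7],[1,-0.38,0,0,0.7],[1,-0.38,0,0,0.7],[0,0,0,-1,0.7],[0,0,0,-1,0.7],[0,0,0,-1,0.7],[0,0,0,-1,0.7],[0,0,0,-1,0.7],[0,0,0,-1,0.7]]' >/dev/null; python3 -m creep '[[0,0,0,-1,0.7],[0,0,0,-1,0.7],[0,0,0,-1,0.7],[0,0,0,-1,0.7],[0,0,0,-1,0.7],[0,0,0,-1,0.7],[0,0,0.3,-1,0.7],[0,0,0.3,-1,0.7],[0,0,0.4,-1,0.7],[0,0,0.4,-1,0.7],[0,0,0.5,-1,0.7]]' >/dev/null;  python3 - <<'E'
from h import *
p,M=st(); 
im=vision.get_image("wrist"); P=cloud(im)
cv2.imwrite("pics/w1.png",im["pixels"])
z=P[...,2]; m=(z>.026)&(z<.040)&(abs(P[...,0]-.645)<.06)&(abs(P[...,1]+.26)<.06)
r=cv2.minAreaRect((P[m][:,:2]*1000).astype(np.float32)); print(r,m.sum())
to(p,M,[.645,-.26,.011],91.6)
E
```

```text
t 3.98 tcp [ 0.6395 -0.2632  0.15  ] press [ 220.1 -388.1  150. ] xyaw 81.69 tilt [-0. -0. -1.] F [ 0.41 -0.25 -0.37] w 0.702 gf 0.0 q [ 0.54  0.64 -0.38  1.46  0.25  1.1  -0.03]
((643.52880859375, -259.8207702636719), (66.48221588134766, 40.06294250488281), 89.73867797851562) 5544
units dx,dy,dz [0.1  0.13 3.47] turn units -2.48
```

View pics/w1.png

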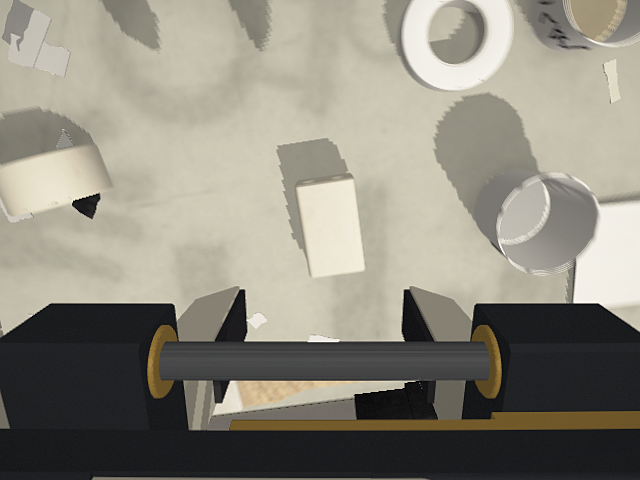

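Wrist view: block at (332,225), upright between the fingers' lines, with the cup rim at (545,225) clear of the right finger. I'll descend and grasp.

```bash
python3 -m creep '[[0.1,0.12,0.4,-1,0.7],[0,0,0.6,-1,0.7],[0,0,0.8,-0.2,0.7],[0,0,0.8,0,0.7],[0,0,0.6,0,0.7],[0,0,0.27,0,0.7],[0,0,0,0,0.7]]' && python3 - <<'E'
from h import *
p,M=st(); to(p,M,[.644,-.26,.011],90.3)
E
```

```text
clock: 4.9
position: [0.6446, -0.2599, 0.0116]
ee_rot: [-2.214, -2.227, 0.001]
force: [0.5, 0.0, 0.1]
width: 0.697
gripper_force: 0.0
t 4.9 tcp [ 0.6446 -0.2599  0.0116] press [ 224.7 -384.    11.6] xyaw 90.34 tilt [ 0.    -0.001 -1.   ] F [0.52 0.03 0.11] w 0.697 gf 0.0 q [ 0.53  0.79 -0.37  1.55  0.35  0.87  0.04]
units dx,dy,dz [-0.   -0.02  0.01] turn units 0.01
```

```bash
python3 -m creep '[[0,0,0,0,0.3],[0,0,0,0,0.3],[0,0,0,0,0.3],[0,0,-0.2,0,0.3],[0,0,-0.8,0,0.3],[0,0,-0.9,0,0.3],[0,0,-0.6,0,0.3]]' 20 && python3 - <<'E'
from h import *
p,M=st(); t=O+PR@[.135,0,.11]; print(t); to(p,M,t,80.8)
E
```

```text
clock: 5.78
position: [0.6455, -0.2599, 0.1143]
ee_rot: [2.213, 2.227, 0.001]
force: [1.4, -0.5, -1.2]
width: 0.435
gripper_force: 20.0
t 5.78 tcp [ 0.6455 -0.2599  0.1143] press [ 225.6 -383.9  114.3] xyaw 90.37 tilt [-0.001  0.002 -1.   ] F [ 1.41 -0.54 -1.23] w 0.435 gf 20.0 q [ 0.55  0.68 -0.41  1.48  0.3   1.04  0.08]
[0.6174634  0.13351604 0.11      ]
units dx,dy,dz [ 9.84 -0.64  0.1 ] turn units 2.39
```

```bash
python3 -m creep '[[0.5,-0.03,0,0,0.3],[1,-0.07,0,0,0.3],[1,-0.07,0,0,0.3],[1,-0.07,0,0,0.3],[1,-0.07,0,0,0.3],[1,-0.07,0,0,0.3],[1,-0.07,0,0,0.3],[1,-0.07,0,0,0.3],[1,-0.07,0,0,0.3],[1,-0.07,0,0,0.3],[0.34,0,0,0.4,0.3],[0,0,0,1,0.3]]' >/dev/null;python3 -m creep '[[0,0,0,1,0.3],[0,0,0,0,0.3]]' >/dev/null; python3 - <<'E'
from h import *
p,M=st(); t=O+PR@[.135,0,.032]; to(p,M,t,80.8)
im=vision.get_image("wrist"); cv2.imwrite("pics/w2.png",im["pixels"]); P=press(cloud(im))*1000
# pads and bed refine
for lo,hi in [(25,50),(-50,-25)]:
    q=P[(P[...,2]>40)&(P[...,2]<56)&(P[...,0]>115)&(P[...,0]<155)&(P[...,1]>lo)&(P[...,1]<hi)]
    if len(q): print(len(q),np.percentile(q[:,1],[1,5,50,95,99]).round(1))
im=vision.get_image("top"); P=press(cloud(im))*1000; np.save("top2.npy",P)
E
```

```text
t 7.53 tcp [0.6146 0.1346 0.111 ] press [132.    0.6 111. ] xyaw 80.86 tilt [-0.    -0.002 -1.   ] F [ 0.4  -0.15 -0.72] w 0.431 gf 20.0 q [-0.03  0.59 -0.4   1.66  0.27  0.95 -0.69]
units dx,dy,dz [-0.01  0.08  1.97] turn units 0.02
941 [43.4 43.6 46.7 49.8 49.9]
```

View pics/w2.png

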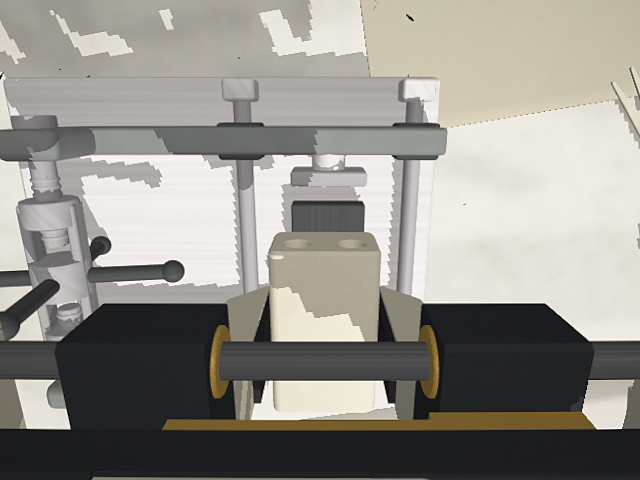

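Wrist: block held over the bed, left pad at (328,176), dark bed at (328,215) lined up with the block, rods at (245,220) and (405,220). I'll check x from the rods, then lower.

```bash
python3 - <<'E'
from h import *
im=vision.get_image("wrist"); W=press(cloud(im))*1000; T=press(np.load("top0.npy"))*1000
for n,P in(("w",W),("t",T)):
    for c in (86,184):
        q=P[(P[...,2]>20)&(P[...,2]<28)&(abs(P[...,0]-c)<11)&(P[...,1]>15)&(P[...,1]<48)]
        print(n,c,len(q),np.percentile(q[:,0],[3,50,97]).round(1) if len(q) else "")
    q=P[(abs(P[...,2]-24)<5)&(abs(P[...,0]-135)<32)&(abs(P[...,1])<34)]
    print(" bed",np.percentile(q[:,0],[2,50,98]).round(1),np.percentile(q[:,1],[2,98]).round(1), np.median(q[:,2]))
E
```

```text
w 86 873 [80.5 85.3 89.3]
w 184 873 [177.4 181.4 186.2]
 bed [112.2 133.  154. ] [11.3 28.4] 24.119703956352474
t 86 59 [81.5 85.6 90. ]
t 184 52 [179.8 183.4 187.4]
 bed [113.6 134.3 156. ] [-27.9  25.9] 24.23261883019889
```

```bash
python3 -m creep '[[0,0.04,0.5,0,0.3],[0,0,0.7,0,0.3],[0,0,0.4,0,0.3],[0,0,0.2,0,0.3],[0,0,0.1,0,0.3],[0,0,0.06,0,0.3],[0,0,0,0,0.3]]' && python3 -c "
from h import *
p,M=st()"
```

```text
clock: 8.55
position: [0.6179, 0.1333, 0.034]
ee_rot: [2.393, 2.035, 0.001]
force: [-1.3, -0.6, -1.2]
width: 0.434
gripper_force: 20.0
t 8.55 tcp [0.6179 0.1333 0.034 ] press [ 1.355e+02 -1.000e-01  3.400e+01] xyaw 80.76 tilt [ 0.     0.001 -1.   ] F [-1.3  -0.64 -1.19] w 0.434 gf 20.0 q [-0.05  0.68 -0.37  1.72  0.32  0.8  -0.73]
```

```bash
python3 -m creep '[[0,0,0.05,0,0.434],[0,0,0.02,0,0.434],[0,0,0,0,0.434]]' && python3 -m creep '[[0,0,0,0,0.5],[0,0,0,0,0.58],[0,0,0,0,0.58],[0,0,0,0,0.58],[0,0,-0.1,0,0.58],[0,0,-0.6,0,0.58],[0,0,-0.9,0,0.58],[0,0,-0.9,0,0.5],[0,0,-0.5,0,0.1]]' && python3 - <<'E'
from h import *
p,M=st()
im=vision.get_image("top"); P=press(cloud(im))*1000; cv2.imwrite("pics/t3.png",im["pixels"])
im=vision.get_image("wrist"); W=press(cloud(im))*1000; cv2.imwrite("pics/w3.png",im["pixels"])
for n,P in (("t",P),("w",W)):
    m=(abs(P[...,2]-52)<6)&(abs(P[...,0]-134)<35)&(abs(P[...,1])<39)
    if m.sum()>10: print(n,cv2.minAreaRect(P[m][:,:2].astype(np.float32)),m.sum(),P[m][:,2].mean())
to(p,M,O+PR@[-.02,0,.16])
E
```

```text
clock: 8.93
position: [0.6179, 0.1334, 0.0316]
ee_rot: [2.393, 2.035, 0.001]
force: [-2.5, -1.6, 7.0]
width: 0.436
gripper_force: 8.8
clock: 10.05
position: [0.6183, 0.1336, 0.1532]
ee_rot: [2.392, 2.035, 0.004]
force: [1.0, 0.7, 0.4]
width: 0.436
gripper_force: 0.0
t 10.05 tcp [0.6183 0.1336 0.1532] press [135.9   0.3 153.2] xyaw 80.76 tilt [ 0.001  0.002 -1.   ] F [1.03 0.75 0.36] w 0.436 gf 0.0 q [-0.02  0.55 -0.41  1.62  0.25  1.03 -0.67]
w ((134.42092895507812, 0.008235931396484375), (66.16842651367188, 40.08107376098633), 89.62812042236328) 5987 51.9640729704824
units dx,dy,dz [-0.01 -3.9  -0.18] turn units None
```

```bash
python3 -m creep '[[0,-0.8,0,0,0],[0,-1,0,0,0],[0,-1,0,0,0],[0,-1,0,0,0],[0,-0.6,0,0,0],[0,0,0.4,0,0],[0,0,0.6,0,0],[0,0,0.25,0,0],[0,0,0,0,0]]' && python3 - <<'E'
from h import *
p,M=st()
im=vision.get_image("wrist"); cv2.imwrite("pics/w4.png",im["pixels"])
W=press(cloud(im))*1000; np.save("w4.npy",W)
m=(W[...,2]>85)&(abs(W[...,1])<12)&(W[...,0]>-20)&(W[...,0]<60); print(m.sum(),W[m].mean(0) if m.sum() else "")
E
```

```text
clock: 11.28
position: [0.4436, 0.1612, 0.0997]
ee_rot: [-2.393, -2.035, 0.003]
force: [1.0, -0.1, 0.8]
width: 0.007
gripper_force: 0.0
t 11.28 tcp [0.4436 0.1612 0.0997] press [-41.   -0.5  99.7] xyaw 80.75 tilt [-0.001 -0.002 -1.   ] F [ 0.97 -0.1   0.78] w 0.007 gf 0.0 q [-0.1   0.39 -0.46  2.05  0.25  0.75 -0.88]
841 [ 24.04553982   4.56737541 141.07003943]
```

View pics/w4.png

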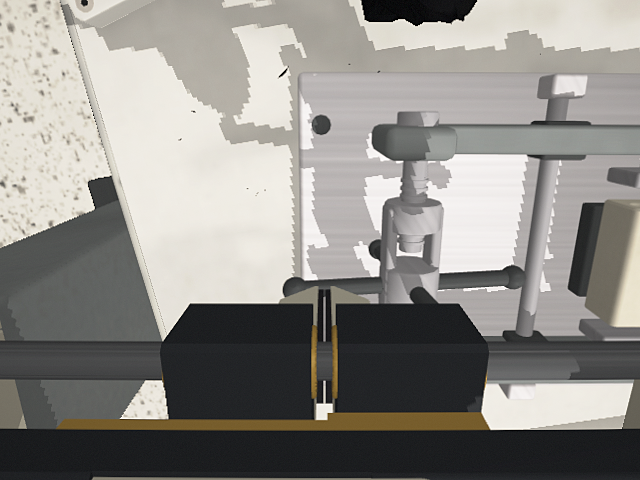

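Wrist: the tip is at (325,290) behind the upright bar at (425,297), and the +x bar's ball is at (512,278). The way is clear, so I'll push.

```bash
cat >> h.py <<'E'
def theta(cam="wrist"):
    P=press(cloud(vision.get_image(cam)))*1000
    m=(abs(P[...,1])<8)&(P[...,2]>14.5); x=P[...,0][m]; z=P[...,2][m]-70; r=np.hypot(x,z); a=np.arctan2(x,z)
    k=(r>22)&(r<63)&(z<45); a=a[k]
    h,e=np.histogram(np.rad2deg(a),36,(-180,180)); print(cam,[(int(e[i]),int(h[i]),int(np.median(np.rad2deg(a[(np.rad2deg(a)>=e[i])&(np.rad2deg(a)<e[i+1])])))) for i in range(36) if h[i]>15])
E
python3 -c "
from h import *
theta();theta('top')"
python3 -m creep '[[0,0.25,0,0,0],[0,0.25,0,0,0],[0,0.25,0,0,0],[0,0.25,0,0,0]]'; python3 -m creep '[[0,0.25,0,0,0],[0,0.25,0,0,0]]' ; python3 -c "
from h import *
st();theta();theta('top')"
```

```text
wrist [(-170, 196, -164), (-90, 209, -81), (-80, 843, -76), (-10, 55, -2), (0, 84, 3), (80, 70, 88), (90, 1105, 93), (100, 16, 100)]
top [(90, 16, 92)]
clock: 11.92
position: [0.4828, 0.1549, 0.1002]
ee_rot: [-2.392, -2.035, 0.003]
force: [-5.5, 1.1, -0.7]
width: 0.007
gripper_force: 2.3
clock: 12.18
position: [0.5025, 0.1516, 0.1001]
ee_rot: [-2.392, -2.035, 0.004]
force: [-4.6, 0.1, 1.4]
width: 0.004
gripper_force: 1.9
t 12.18 tcp [0.5025 0.1516 0.1001] press [ 18.6  -0.6 100.1] xyaw 80.78 tilt [-0.001 -0.002 -1.   ] F [-4.6   0.14  1.4 ] w 0.004 gf 1.9 q [-0.07  0.46 -0.44  1.93  0.26  0.8  -0.81]
wrist [(-140, 158, -131), (-130, 561, -127), (-50, 645, -43), (-40, 195, -38), (30, 32, 36), (120, 24, 129), (130, 699, 133), (140, 16, 140)]
top []
```

```bash
python3 -m creep '[[0,0.2,0.05,0,0],[0,0.2,0.1,0,0],[0,0.1,0.05,0,0]]'; python3 -m creep '[[0,-0.1,-0.3,0,0],[0,-0.2,-1,0,0],[0,-0.8,-0.2,0,0],[0,-1,0,0,0],[0,-0.6,0,0,0],[0,0,0,0,0]]' ; python3 -c "
from h import *
st();theta();theta('top')"
```

```text
clock: 12.65
position: [0.523, 0.1485, 0.0923]
ee_rot: [-2.393, -2.035, 0.001]
force: [-5.1, 1.2, 1.3]
width: 0.004
gripper_force: 2.5
clock: 13.4
position: [0.4157, 0.1664, 0.1539]
ee_rot: [2.39, 2.037, 0.003]
force: [-0.0, 1.0, 1.6]
width: 0.007
gripper_force: 0.0
t 13.4 tcp [0.4157 0.1664 0.1539] press [-69.5   0.2 153.9] xyaw 80.87 tilt [ 0.     0.002 -1.   ] F [-0.03  0.99  1.62] w 0.007 gf 0.0 q [-0.08  0.28 -0.51  2.05  0.18  0.85 -0.85]
wrist [(-120, 23, -110), (-110, 766, -105), (-100, 19, -98), (-30, 167, -23), (-20, 67, -18), (50, 182, 58), (60, 866, 62), (150, 32, 155)]
top [(60, 27, 63)]
```

```bash
python3 -m creep '[[0,0.2,0.6,0,0],[0,0.2,0.74,0,0],[0,0.25,0,0,0],[0,0.25,0,0,0],[0,0.25,0,0,0],[0,0.25,0,0,0],[0,0.25,0,0,0]]';python3 -m creep '[[0,0.25,0,0,0],[0,0.25,0,0,0],[0,0.25,0,0,0]]'; python3 -m creep '[[0,0.2,0.05,0,0],[0,0.2,0.1,0,0],[0,0.1,0.05,0,0]]'; python3 -c "
from h import *
st();theta()"
```

```text
clock: 14.38
position: [0.4817, 0.1553, 0.0992]
ee_rot: [-2.393, -2.035, 0.001]
force: [-4.3, 1.8, 0.5]
width: 0.004
gripper_force: 2.3
clock: 14.75
position: [0.5115, 0.1504, 0.0991]
ee_rot: [-2.393, -2.035, 0.001]
force: [-4.2, -0.2, 1.3]
width: 0.004
gripper_force: 2.1
clock: 15.12
position: [0.5319, 0.1473, 0.0911]
ee_rot: [2.393, 2.034, 0.002]
force: [-1.0, -0.1, 2.4]
width: 0.007
gripper_force: 1.6
t 15.12 tcp [0.5319 0.1473 0.0911] press [48.3 -0.1 91.1] xyaw 80.74 tilt [ 0.     0.001 -1.   ] F [-1.03 -0.09  2.38] w 0.007 gf 1.6 q [-0.06  0.51 -0.43  1.88  0.28  0.81 -0.79]
wrist [(-110, 809, -101), (-100, 433, -98), (-30, 60, -21), (-20, 458, -15), (60, 319, 66), (70, 94, 72), (150, 166, 159), (160, 381, 162)]
```

```bash
python3 -m creep '[[0,-0.1,-0.3,0,0],[0,-0.2,-1,0,0],[0,-0.8,-0.2,0,0],[0,-1,0,0,0],[0,-0.7,0,0,0],[0,0,0,0,0]]' >/dev/null; python3 - <<'E'
from h import *
st();theta();theta('top')
im=vision.get_image("top"); c=im["pixels"][195:265,240:330]; cv2.imwrite("pics/t5.png",cv2.resize(c,None,fx=7,fy=7,interpolation=cv2.INTER_CUBIC))
for _ in range(1):
    P=press(cloud(im))*1000
    z=P[...,2]; b=(abs(P[...,0]-135)<14)
    for n,lo,hi in (("L",20,60),("R",-60,-20)):
        q=P[b&(z>44)&(z<58)&(P[...,1]>lo)&(P[...,1]<hi)]; print(n,np.histogram(q[:,1],np.arange(lo,hi+1,1))[0])
E
```

```text
t 15.93 tcp [0.4187 0.1657 0.1522] press [-66.4  -0.  152.2] xyaw 80.89 tilt [-0.     0.001 -1.   ] F [ 0.14 -0.76  0.99] w 0.005 gf 0.0 q [-0.07  0.29 -0.51  2.05  0.19  0.85 -0.85]
wrist [(-110, 507, -101), (-100, 357, -98), (-30, 88, -22), (-20, 141, -16), (60, 820, 67), (70, 203, 71)]
top []
L [6 5 9 4 7 4 7 4 7 5 6 5 1 0 0 8 4 9 3 8 8 2 7 1 2 4 3 2 2 2 2 5 7 6 6 5 5
 6 4 7]
R [6 5 6 5 7 4 7 3 1 1 2 0 2 2 2 1 1 6 5 7 4 6 6 6 6 4 8 6 6 5 8 5 7 4 6 6 4
 8 5 7]
```

View pics/t5.png

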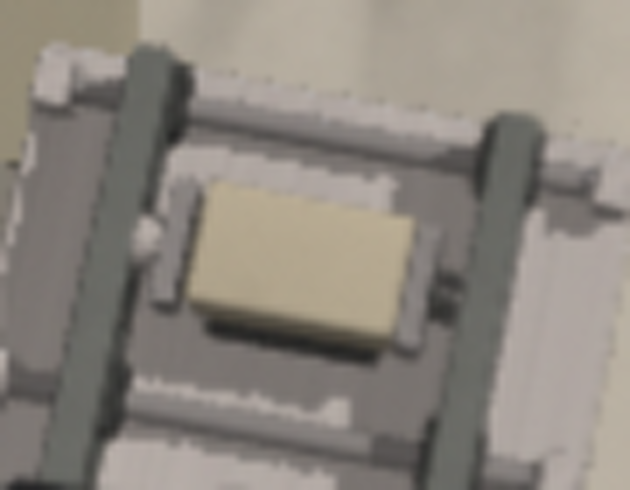

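Top crop: the block sits flat. The right pad is already against it at about (410,285), and the left pad at (178,245) is still about 2.5 mm off, so contact should come in about 0.5 rad. I'll push the third bar in small steps and watch the force.

```bash
python3 -m creep '[[0,0.2,0.6,0,0],[0,0.2,0.7,0,0],[0,0.25,0,0,0],[0,0.2,0,0,0],[0,0.15,0,0,0],[0,0.15,0,0,0],[0,0.15,0,0,0],[0,0.1,0,0,0]]';for i in 1; do python3 -m creep '[[0,0.06,0,0,0],[0,0.06,0,0,0]]'; done; python3 -c "
from h import *
st();theta()"; python3 -m creep '[[0,0.06,0,0,0],[0,0.06,0,0,0]]'; python3 -c "
from h import *
st();theta()"
```

```text
clock: 17.08
position: [0.4757, 0.1566, 0.0992]
ee_rot: [-2.393, -2.035, -0.0]
force: [-5.8, 1.2, -0.5]
width: 0.006
gripper_force: 2.2
clock: 17.32
position: [0.4797, 0.1556, 0.0988]
ee_rot: [-2.392, -2.035, 0.002]
force: [-3.9, 0.9, -1.0]
width: 0.005
gripper_force: 2.3
t 17.32 tcp [0.4797 0.1556 0.0988] press [-4.5 -0.2 98.8] xyaw 80.79 tilt [-0.    -0.001 -1.   ] F [-3.88  0.92 -1.04] w 0.005 gf 2.3 q [-0.07  0.44 -0.46  1.98  0.27  0.78 -0.84]
wrist [(-160, 258, -151), (-150, 32, -149), (-80, 33, -70), (-70, 1227, -64), (-60, 47, -59), (100, 848, 107), (110, 173, 111)]
clock: 17.62
position: [0.4841, 0.1547, 0.0988]
ee_rot: [-2.392, -2.035, 0.002]
force: [-7.2, 0.9, -0.2]
width: 0.006
gripper_force: 3.0
t 17.62 tcp [0.4841 0.1547 0.0988] press [-0.  -0.4 98.8] xyaw 80.78 tilt [-0.001 -0.001 -1.   ] F [-7.22  0.91 -0.23] w 0.006 gf 3.0 q [-0.07  0.45 -0.46  1.97  0.27  0.78 -0.84]
wrist [(-160, 74, -151), (-150, 306, -146), (-70, 508, -61), (-60, 630, -58), (100, 48, 109), (110, 898, 113)]
```

```bash
python3 -m creep '[[0,0.06,0,0,0],[0,0.06,0,0,0]]'; python3 - <<'E'
from h import *
st();theta()
im=vision.get_image("top"); c=im["pixels"][195:265,240:330]; cv2.imwrite("pics/t6.png",cv2.resize(c,None,fx=7,fy=7,interpolation=cv2.INTER_CUBIC))
E
```

```text
clock: 17.92
position: [0.4885, 0.1539, 0.0987]
ee_rot: [-2.392, -2.035, 0.003]
force: [-7.3, 1.3, 1.0]
width: 0.004
gripper_force: 3.2
t 17.93 tcp [0.4885 0.1539 0.0987] press [ 4.4 -0.5 98.7] xyaw 80.79 tilt [-0.001 -0.002 -1.   ] F [-7.32  1.34  0.97] w 0.004 gf 3.2 q [-0.07  0.45 -0.45  1.96  0.27  0.79 -0.83]
wrist [(-150, 415, -142), (-140, 79, -138), (-70, 43, -60), (-60, 852, -55), (-50, 42, -49), (110, 680, 117), (120, 222, 121)]
```

View pics/t6.png

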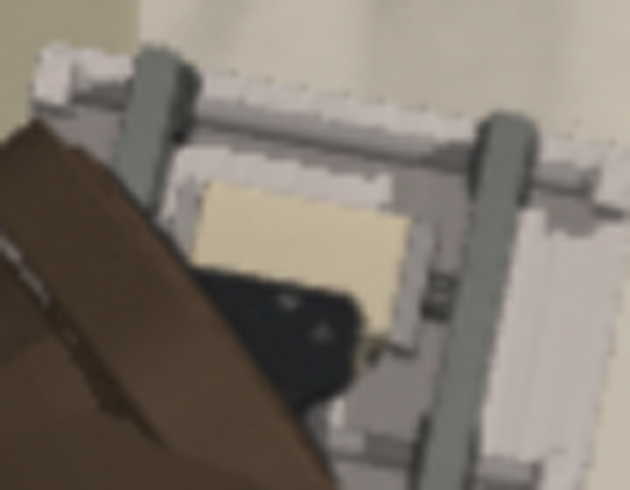

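Both pads now meet the block (left pad at (180,225)). The effort has jumped by about 30%, so I'll take two more small steps.

```bash
python3 -m creep '[[0,0.06,0,0,0],[0,0.06,0,0,0]]';python3 -m creep '[[0,0.06,0,0,0],[0,0.06,0,0,0]]'; python3 -c "
from h import *
st();theta()"
```

```text
clock: 18.27
position: [0.4927, 0.1531, 0.0985]
ee_rot: [-2.391, -2.035, 0.005]
force: [-8.3, 1.8, -1.1]
width: 0.005
gripper_force: 4.1
clock: 18.52
position: [0.4962, 0.1523, 0.0979]
ee_rot: [-2.39, -2.035, 0.008]
force: [-10.5, 1.9, -4.6]
width: 0.006
gripper_force: 5.4
t 18.52 tcp [0.4962 0.1523 0.0979] press [12.3 -0.9 97.9] xyaw 80.82 tilt [-0.002 -0.005 -1.   ] F [-10.54   1.91  -4.58] w 0.006 gf 5.4 q [-0.06  0.46 -0.45  1.94  0.27  0.8  -0.82]
wrist [(-140, 555, -133), (-130, 93, -128), (-60, 129, -50), (-50, 603, -46), (20, 22, 28), (120, 634, 127), (130, 165, 131)]
```

```bash
python3 -m creep '[[0,-0.15,0,0,0],[0,-0.25,-0.3,0,0],[0,-0.2,-1,0,0],[0,-0.8,-0.2,0,0],[0,-1,0,0,0],[0,-0.2,0,0,0],[0,0,0,0,0]]' ; python3 - <<'E'
from h import *
st();theta()
im=vision.get_image("top"); c=im["pixels"][195:265,240:330]; cv2.imwrite("pics/t7.png",cv2.resize(c,None,fx=7,fy=7,interpolation=cv2.INTER_CUBIC))
P0=press(np.load("top0.npy"))*1000; P=press(cloud(im))*1000
a=cv2.imread("pics/t5.png"); b=cv2.imread("pics/t7.png")
cv2.imwrite("pics/cmp.png",cv2.resize(np.vstack([a[120:400],b[120:400]]),(630,560)))
im=vision.get_image("scene"); Q=press(cloud(im))*1000; cv2.imwrite("pics/s7.png",im["pixels"])
m=(abs(P[...,2]-52)<5)&(abs(P[...,0]-134)<25)&(abs(P[...,1])<32); print(cv2.minAreaRect(P[m][:,:2].astype(np.float32)),P[m][:,2].mean())
E
```

```text
clock: 19.45
position: [0.3971, 0.1694, 0.1601]
ee_rot: [2.392, 2.035, 0.003]
force: [1.1, -0.2, 0.6]
width: 0.002
gripper_force: 0.0
t 19.45 tcp [0.3971 0.1694 0.1601] press [-88.3   0.2 160.1] xyaw 80.79 tilt [ 0.001  0.002 -1.   ] F [ 1.12 -0.2   0.59] w 0.002 gf 0.0 q [-0.07  0.25 -0.53  2.07  0.17  0.86 -0.87]
wrist [(-140, 440, -132), (-130, 148, -127), (-60, 112, -51), (-50, 731, -45), (20, 77, 28), (30, 881, 34), (40, 21, 40), (120, 271, 127), (130, 89, 131)]
((135.90460205078125, 0.028871536254882812), (40.55454635620117, 63.87216567993164), 0.1397152543067932) 52.15813631350383
```

View pics/cmp.png

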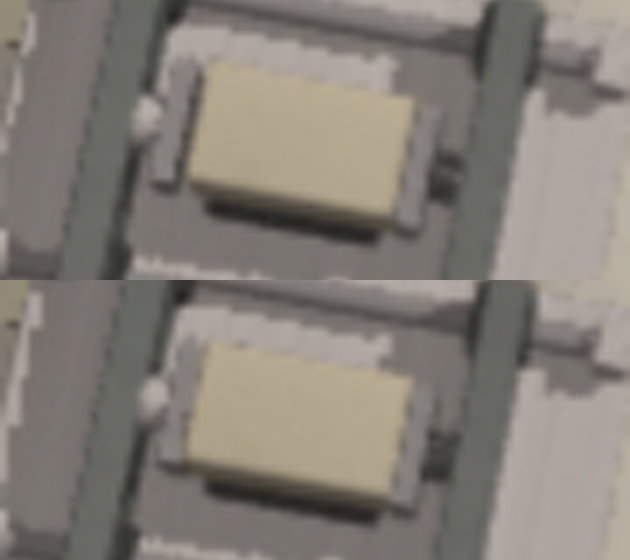

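Compare view: both pads are flush with the block ends, and the gap between right pad and arm has narrowed. I'll quantify the spring travel at sub-pixel level from shifts between the two frames.

```bash
python3 - <<'E'
import cv2,numpy as np
a=cv2.imread("pics/t5.png",0).astype(np.float32);b=cv2.imread("pics/t7.png",0).astype(np.float32)
# press -y direction in image ~ (cos9.2, sin9.2) ; sample warped so y-axis horizontal
Mr=cv2.getRotationMatrix2D((300,260),9.2,1)
A=cv2.warpAffine(a,Mr,(630,490));B=cv2.warpAffine(b,Mr,(630,490))
cv2.imwrite("pics/rot.png",A)
mmpx=66/ (32*7) 
def sh(x0,x1,y0,y1):
    best=None;S=np.arange(-16,16.01,.25);p=A[y0:y1,x0:x1]
    e=[]
    for s in S:
        q=cv2.warpAffine(B,np.float32([[1,0,-s],[0,1,0]]),(630,490))[y0:y1,x0:x1]
        e.append(((p-q)**2).mean())
    i=int(np.argmin(e));return S[i],round(e[i],1),round(np.mean(e),1)
for y0,y1 in((200,250),(240,300),(210,310)):
  pr=A[y0:y1].mean(0); g=np.gradient(pr); print("edges",[(x,round(g[x],1)) for x in range(5,625) if abs(g[x])>2 and abs(g[x])==abs(g[max(0,x-6):x+7]).max()])
  pr=B[y0:y1].mean(0); g=np.gradient(pr); print("edgesB",[(x,round(g[x],1)) for x in range(5,625) if abs(g[x])>2 and abs(g[x])==abs(g[max(0,x-6):x+7]).max()])
for n,w in dict(left=(60,140,180,330),block=(185,300,170,350),blockR=(370,425,210,310),padR=(415,440,200,320),rarm=(455,530,180,330)).items(): print(n,sh(*w))
E
```

```text
edges [(8, np.float32(3.5)), (18, np.float32(-2.7)), (87, np.float32(-2.3)), (149, np.float32(5.8)), (184, np.float32(-4.6)), (195, np.float32(7.1)), (405, np.float32(-4.8)), (432, np.float32(-2.7)), (516, np.float32(6.3))]
edgesB [(10, np.float32(5.4)), (20, np.float32(-4.3)), (142, np.float32(-2.0)), (156, np.float32(5.8)), (197, np.float32(3.9)), (402, np.float32(-4.4)), (428, np.float32(-2.9)), (508, np.float32(6.2))]
edges [(16, np.float32(-4.6)), (85, np.float32(-2.6)), (135, np.float32(3.0)), (183, np.float32(-5.8)), (194, np.float32(8.2)), (403, np.float32(-4.9)), (431, np.float32(-6.1)), (514, np.float32(5.9))]
edgesB [(21, np.float32(-5.5)), (93, np.float32(-2.0)), (142, np.float32(2.3)), (193, np.float32(4.5)), (400, np.float32(-4.0)), (427, np.float32(-5.8)), (460, np.float32(3.3)), (507, np.float32(6.2))]
edges [(16, np.float32(-3.6)), (85, np.float32(-2.3)), (148, np.float32(2.4)), (183, np.float32(-5.2)), (195, np.float32(7.8)), (404, np.float32(-4.5)), (431, np.float32(-4.6)), (515, np.float32(6.1))]
edgesB [(20, np.float32(-5.2)), (155, np.float32(2.5)), (194, np.float32(4.2)), (400, np.float32(-4.2)), (427, np.float32(-4.8)), (463, np.float32(2.1)), (507, np.float32(6.1))]
left (np.float64(7.25), np.float32(7.5), np.float32(100.6))
block (np.float64(-2.25), np.float32(78.5), np.float32(172.0))
blockR (np.float64(-3.0), np.float32(33.2), np.float32(296.8))
padR (np.float64(-4.75), np.float32(34.2), np.float32(460.2))
rarm (np.float64(-7.25), np.float32(13.6), np.float32(405.3))[ WARN:0@0.043] global loadsave.cpp:1063 imwrite_ Unsupported depth image for selected encoder is fallbacked to CV_8U.
```

Arm shift ≈ 2.4 mm against pad shift ≈ 1.25 mm, so the spring has given about 1.1 mm (≈ 27 N). That's firm but near the low side, so one small extra push of about 0.1 rad will centre it.

```bash
python3 -m creep '[[0,0.7,0,0,0],[0,0.9,0,0,0],[0,0.6,0,0,0],[0,0,0,0,0],[0,0,0.6,0,0],[0,0,0.7,0,0],[0,0,0.22,0,0],[0,0,0,0,0]]' && python3 -c "
from h import *
st();theta()"
```

```text
clock: 20.6
position: [0.483, 0.1551, 0.0982]
ee_rot: [-2.393, -2.035, 0.002]
force: [0.8, 0.3, -0.1]
width: 0.001
gripper_force: 0.0
t 20.6 tcp [0.483  0.1551 0.0982] press [-1.2 -0.2 98.2] xyaw 80.77 tilt [-0.    -0.001 -1.   ] F [ 0.79  0.35 -0.07] w 0.001 gf 0.0 q [-0.07  0.44 -0.46  1.98  0.27  0.78 -0.84]
wrist [(-140, 577, -132), (-130, 132, -128), (-60, 61, -50), (-50, 266, -46), (30, 123, 36), (40, 17, 40), (120, 570, 127), (130, 195, 131)]
```

```bash
python3 -m creep '[[0,0.12,0,0,0],[0,0.12,0,0,0],[0,0.06,0,0,0],[0,0.06,0,0,0]]' && python3 -m creep '[[0,0.05,0,0,0],[0,0.03,0,0,0]]'; python3 -c "
from h import *
st();theta()"
```

```text
clock: 21.15
position: [0.4969, 0.1529, 0.0983]
ee_rot: [-2.392, -2.035, 0.002]
force: [-6.2, 1.0, 3.8]
width: 0.003
gripper_force: 3.2
clock: 21.4
position: [0.4984, 0.1525, 0.0977]
ee_rot: [-2.39, -2.035, 0.006]
force: [-7.8, 1.7, 1.8]
width: 0.008
gripper_force: 4.1
t 21.4 tcp [0.4984 0.1525 0.0977] press [14.4 -0.3 97.7] xyaw 80.82 tilt [-0.001 -0.004 -1.   ] F [-7.8   1.66  1.81] w 0.008 gf 4.1 q [-0.06  0.47 -0.45  1.94  0.27  0.8  -0.82]
wrist [(-140, 405, -132), (-130, 296, -128), (-60, 23, -50), (-50, 547, -45), (-40, 39, -39), (30, 36, 32), (120, 365, 128), (130, 417, 131)]
```

```bash
python3 -m creep '[[0,0.06,0,0,0],[0,0.05,0,0,0],[0,0.02,0,0,0]]'; python3 -c "
from h import *
st();theta()"
```

```text
clock: 21.82
position: [0.5031, 0.1516, 0.0975]
ee_rot: [-2.39, -2.035, 0.007]
force: [-8.1, 1.8, 1.0]
width: 0.007
gripper_force: 3.5
t 21.82 tcp [0.5031 0.1516 0.0975] press [19.2 -0.5 97.5] xyaw 80.83 tilt [-0.002 -0.005 -1.   ] F [-8.13  1.81  1.03] w 0.007 gf 3.5 q [-0.06  0.47 -0.45  1.93  0.28  0.81 -0.82]
wrist [(-140, 73, -131), (-130, 666, -125), (-120, 27, -119), (-50, 356, -42), (-40, 208, -37), (30, 23, 38), (40, 16, 42), (130, 667, 135), (140, 64, 141)]
```

```bash
python3 -m creep '[[0,-0.15,0,0,0],[0,-0.2,-0.3,0,0],[0,0,-1,0,0],[0,-0.6,-0.4,0,0],[0,-1,0,0,0],[0,-0.6,0,0,0],[0,0,0,0,0]]' ; python3 - <<'E'
from h import *
st();theta()
im=vision.get_image("top"); c=im["pixels"][195:265,240:330]; cv2.imwrite("pics/t8.png",cv2.resize(c,None,fx=7,fy=7,interpolation=cv2.INTER_CUBIC))
P=press(cloud(im))*1000
m=(abs(P[...,2]-52)<5)&(abs(P[...,0]-134)<25)&(abs(P[...,1])<32); print(cv2.minAreaRect(P[m][:,:2].astype(np.float32)),P[m][:,2].mean())
a=cv2.imread("pics/t5.png",0).astype(np.float32);b=cv2.imread("pics/t8.png",0).astype(np.float32)
Mr=cv2.getRotationMatrix2D((300,260),9.2,1)
A=cv2.warpAffine(a,Mr,(630,490));B=cv2.warpAffine(b,Mr,(630,490))
for n,(x0,x1,y0,y1) in dict(left=(60,140,180,330),padR=(415,440,200,320),rarm=(455,530,180,330)).items():
    S=np.arange(-16,16,.25); e=[((A[y0:y1,x0:x1]-cv2.warpAffine(B,np.float32([[1,0,-s],[0,1,0]]),(630,490))[y0:y1,x0:x1])**2).mean() for s in S]; print(n,S[np.argmin(e)]*.316,"mm")
E
```

```text
clock: 22.75
position: [0.404, 0.1681, 0.1673]
ee_rot: [2.39, 2.037, 0.001]
force: [1.0, 0.1, 0.4]
width: 0.009
gripper_force: 0.0
t 22.75 tcp [0.404  0.1681 0.1673] press [-81.3   0.  167.3] xyaw 80.88 tilt [-0.     0.001 -1.   ] F [1.01 0.13 0.38] w 0.009 gf 0.0 q [-0.06  0.25 -0.54  2.05  0.17  0.88 -0.85]
wrist [(-130, 557, -124), (-120, 39, -118), (-50, 298, -42), (-40, 302, -38), (30, 213, 38), (40, 830, 42), (130, 227, 135), (140, 32, 141)]
((136.1969757080078, 0.045024871826171875), (39.99604415893555, 63.845462799072266), 0.04225651174783707) 52.08705741734126
left 2.765 mm
padR -1.185 mm
rarm -2.607 mm
```

Spring travel is now about 1.4 mm (≈ 32 N). The block is flat and straight, and the robot is clear of everything.

```bash
python3 -c "
from cell import sign_off
print(sign_off())"
```

```text
the job is handed in; nothing more can be done
None
```

The bore block is clamped flat on the press bed with an estimated grip of about 32 N (from about 1.4 mm of spring travel seen in the camera, not a direct force reading); I handed the job in at about 23 s, and no verdict was returned.

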